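Turn the espresso cups end for end onto the guest's tasting board

ROBOT

A 7-joint arm with a two-finger parallel gripper is mounted at the origin on the work surface. World frame = base frame: x ahead of the robot, y to its left, z up, the work surface at z = 0. Lengths are in m, angles in rad, forces in N, time in s.
With the tool pointing down it reaches from about 0.4 to 0.9 m from the base axis. Payload 5.5 kg.
Tool frame: the origin (TCP) lies on the centre line of the jaws, within the pads' length; the fingertips stand 14 mm ahead of it and the grasp point (between the pads) lies 5 mm behind it (tcp_to_tips is the distance from the TCP to the fingertips, in m); z points along the fingers, y is the line along which they close (so a half turn about z gives the same grasp; the last joint's range is limited). The gripper opens to 85 mm and grips with 20 to 120 N. Pads are 22 mm wide; open, the fingers measure 114 mm over their backs; the gripper's body (76 mm by 85 mm) begins 54 mm behind the grasp point. The pads swing forward as they close: fully open they stand 13 mm farther back than shut.
Start: joints at [1.536, 0.501, -0.427, 1.55, 0.221, 1.138, -0.21], TCP at [0.191, -0.621, 0.245] pointing down, gripper open.
Joint ranges: [-2.88, 2.88], [-0.31, 2.03], [-1.54, 1.56], [0.2, 2.42], [-1.41, 4.55], [0.19, 2.02], [-2.57, 2.57]. Speed limits (rad/s): [2.57, 2.57, 3.14, 3.14, 3.14, 3.14, 3.14].

INTERFACE

Orientations are given as a rotation vector (axis times angle).
In Python, from station import get_obs, get_image, job_done, find_in, mark_of, tcp_to_tips gives the robot as it stands.
- The arm moves only by the shell command python3 -m handwheel 'ROWS' [OPENING] [FORCE]. ROWS is text: rows parted by semicolons, each of 6 numbers parted by spaces: the shift along the tool's x, y, z in m, then the turn, a rotation vector about the tool's x, y, z in rad. A call has 1 to 12 rows; each row is the pose to reach, as a shift and turn from the pose commanded when the call began, along the tool's axes at that moment; what a row does not reach only later rows make up. A row lasts 1/12 s, in which the tool goes at most 41.7 mm and 7.16 degrees, less where a joint would pass 70% of its speed; a pose out of reach is approached as far as the arm can. A call with a gripper value outside its range is refused whole. OPENING is the finger opening in m, from 0 to 0.0854, set as the call begins (- or left out, the last holds). The fingers move at their own pace and stop on an object; FORCE is the grip in N (left out, the last holds). Time passes only in rows, so rows that repeat a pose let the fingers close. It gives the time, the measured TCP pose, the force, the opening and the grip force at its end, in the units of the state.
- get_obs(): the state, without advancing time (a new reading comes with each control period).
- get_image(name): name is "scene" or "top"; returns a dict with "img" (400x640x3 uint8, blue, green, red), "K" (3x3 intrinsics, pixels), "view" (4x4, takes a point from world to camera coordinates). Camera axes: x right, y down, z forward; pixel columns grow to the right and rows downward; lengths in m; the calibration is good to about 2 mm. A picture is of the moment at which its call begins. There is no depth.
- job_done(): hands the job in; it is judged then, once.
Trained networks look in the newest picture that a camera, given by its name, has taken for a name from the list of things; names that differ only in an ending like _2 or _b are one class to them, and where a whole thing is asked for, a point or a joint stands for the part that bears it (a point fixed in the world has none). Each returns a list of dicts, best first, with "conf" (0 to 1); they miss things now and then, are a little off and sometimes report something else, mostly with a low value. They report only what shows in the picture. A call takes as long as a camera call. They do not tell look-alikes from the thing itself.
- find_in(camera, thing): "pixel" ([column, row] in pixels, amid what is visible of it).
- mark_of(camera, thing): "pixel" ([column, row] in pixels: a listed point, or the origin of a listed thing).
The state is a dict: "t": time; "joint_pos": joint angles; "qvel": joint speeds; "effort": joint torques, N m; "position": TCP position; "eef_rot": TCP orientation; "contact_force": force on the tool from outside, world axes, zero at the start; "wrist_torque": the same for the moment, N m; "width": finger opening in m; "grip_force": force on a finger pad.
Only numpy, scipy, OpenCV 4.12 (cv2) and the standard library are available. Lean on these libraries where they do the work, as an engineer would, in place of code of your own. Each camera call takes 0.05 s, during which the arm holds its last target. There are 200 camera calls.

TASK

Set out the espresso tasting for the guest across the counter: carry the three cups from the steel shelf to the serving board, one upright in the middle of each saucer. The guest is to read the row from their left to right in the order in which you now see the cups (the same as the order of the jar caps), so reverse it: the cup at your left end goes on the saucer at your right end, the middle one on the middle saucer, the right one on the left; the saucers' colours do not matter. Set the cups down rather than dropping them, and leave the saucers and jars where they are.

Things in the scene. Friction and masses are not known exactly. Their poses are not given: they have to be found in the camera images.
- cup_red_mid (a point): Centre, half-way up, of the loose red ceramic cup: open top, 58 mm high, 62 mm wide at the rim, 61 at mid height, 42 at the foot, 140 g. z: its axis, up. Handle along +x to 51 mm from the axis, 17 to 50 mm above the underside. The cups start upright in a row, 100 mm apart, on a low steel drawer shelf (210 x 300 mm, top 75 mm up), at its side away from the robot, handles roughly away from it.
- cup_yellow_mid (a point): Centre, half-way up, of the loose yellow ceramic cup: open top, 58 mm high, 62 mm wide at the rim, 61 at mid height, 42 at the foot, 140 g. z: its axis, up. Handle along +x to 51 mm from the axis, 17 to 50 mm above the underside. The cups start upright in a row, 100 mm apart, on a low steel drawer shelf (210 x 300 mm, top 75 mm up), at its side away from the robot, handles roughly away from it.
- cup_blue_mid (a point): Centre, half-way up, of the loose blue ceramic cup: open top, 58 mm high, 62 mm wide at the rim, 61 at mid height, 42 at the foot, 140 g. z: its axis, up. Handle along +x to 51 mm from the axis, 17 to 50 mm above the underside. The cups start upright in a row, 100 mm apart, on a low steel drawer shelf (210 x 300 mm, top 75 mm up), at its side away from the robot, handles roughly away from it.
- jar_red: Loose frosted glass jar, red twist cap, 50 mm wide, 75 high; origin: centre of its underside; z up. The jars stand in a row on the steel shelf, at the robot's side, each 95 mm nearer it than the cup of its colour, so in the cups' starting order. +x points to its cup, +y along the row to its left end (left and right as seen from the robot looking along world +x: left is +y). Not to be moved.
- jar_yellow: Loose frosted glass jar, yellow twist cap, 50 mm wide, 75 high; origin: centre of its underside; z up. The jars stand in a row on the steel shelf, at the robot's side, each 95 mm nearer it than the cup of its colour, so in the cups' starting order. +x points to its cup, +y along the row to its left end (left and right as seen from the robot looking along world +x: left is +y). Not to be moved.
- jar_blue: Loose frosted glass jar, blue twist cap, 50 mm wide, 75 high; origin: centre of its underside; z up. The jars stand in a row on the steel shelf, at the robot's side, each 95 mm nearer it than the cup of its colour, so in the cups' starting order. +x points to its cup, +y along the row to its left end (left and right as seen from the robot looking along world +x: left is +y). Not to be moved.
- saucer_white: Loose white ceramic saucer, 104 mm wide, rim 14 mm high; origin: centre of its underside, 16 mm above the counter on a fixed wooden board (150 x 350 mm). A cup's foot stands on its flat middle, 5 mm above the origin. The saucers, colours in any order, lie in a row 112 mm apart; +y points along the row to its left end (as seen from the robot looking along world +x).
- saucer_grey: Loose grey ceramic saucer, 104 mm wide, rim 14 mm high; origin: centre of its underside, 16 mm above the counter on a fixed wooden board (150 x 350 mm). A cup's foot stands on its flat middle, 5 mm above the origin. The saucers, colours in any order, lie in a row 112 mm apart; +y points along the row to its left end (as seen from the robot looking along world +x).
- saucer_black: Loose black ceramic saucer, 104 mm wide, rim 14 mm high; origin: centre of its underside, 16 mm above the counter on a fixed wooden board (150 x 350 mm). A cup's foot stands on its flat middle, 5 mm above the origin. The saucers, colours in any order, lie in a row 112 mm apart; +y points along the row to its left end (as seen from the robot looking along world +x).
- board: Fixed wooden serving board, 150 x 350 x 16 mm; origin: centre of its underside, on the counter; +y along its length (the row of saucers) to its left end. The three saucers lie on it about 112, 0 and -112 mm along y.
Things that resemble listed ones, but are neither listed nor needed, are in the scene too. Leave any black or green look-alike of the part that bears cup_yellow_mid alone.

How it is judged:
By the outcome, as a careful person would: the job done as asked, in the order asked, and still so for the second after the job is handed in, with the robot touching nothing.
It also fails if it takes over 96 s, if anything falls off the work surface, if the arm or the gripper's body presses on something with over 40 N, if the wrist force passes 120 N, or if a joint passes its speed limit or range.

## Working session

There is one attempt and no reset: what is moved stays moved. The work goes in short steps, Python scripts to look and compute and a shell command to move; the robot and the scene stay as the last step left them, time stands still between calls to the robot, and variables do not carry over. Pictures are saved under pics/ and viewed, at most 14 in all, crops included, and the job is handed in when it is done.

```bash
ls; mkdir -p pics
cat > h.py <<'E'
import numpy as np,cv2,json
from station import *
T=["cup_red_mid","cup_yellow_mid","cup_blue_mid","jar_red","jar_yellow","jar_blue","saucer_white","saucer_grey","saucer_black","board"]
def tri(cs,ps):
    A=[]
    for c,p in zip(cs,ps):
        P=c["K"]@c["view"][:3]
        A+=[p[0]*P[2]-P[0],p[1]*P[2]-P[1]]
    A=np.array(A);X=np.linalg.lstsq(A[:,:3],-A[:,3],rcond=None)[0]
    r=[np.linalg.norm(((c["K"]@c["view"][:3])@np.r_[X,1])[:2]/((c["K"]@c["view"][:3])@np.r_[X,1])[2]-p) for c,p in zip(cs,ps)]
    return X,max(r)
def ray(c,p,z):
    R=c["view"][:3,:3];t=c["view"][:3,3];o=-R.T@t;d=R.T@np.linalg.inv(c["K"])@np.r_[p,1]
    return o+d*(z-o[2])/d[2]
E
python3 - <<'E'
from h import *
c={n:get_image(n) for n in("scene","top")}
for n in c: c[n]={k:np.array(v) for k,v in c[n].items()}; cv2.imwrite(f"pics/{n}0.png",c[n]["img"])
for t in T:
    m={n:mark_of(n,t) for n in c}
    for n in c: print(t,n,[(np.round(d["pixel"]).tolist(),round(d["conf"],2)) for d in m[n][:4]])
    for a in m["scene"][:3]:
        for b in m["top"][:3]:
            X,r=tri([c["scene"],c["top"]],[np.array(a["pixel"]),np.array(b["pixel"])])
            if r<5: print("   ",X.round(4),round(r,1),round(a["conf"],2),round(b["conf"],2))
o=get_obs();print(o["position"],o["eef_rot"],o["t"],tcp_to_tips)
E
```

```text
pics
cup_red_mid scene [([269.0, 213.0], 0.96)]
cup_red_mid top [([375.0, 219.0], 0.84)]
    [ 0.5277 -0.1132  0.1024] 1.2 0.96 0.84
cup_yellow_mid scene [([225.0, 235.0], 0.84), ([329.0, 279.0], 0.72), ([270.0, 311.0], 0.67), ([191.0, 257.0], 0.58)]
cup_yellow_mid top [([422.0, 221.0], 0.96), ([370.0, 144.0], 0.84), ([426.0, 162.0], 0.74)]
    [ 0.5237 -0.2201  0.1013] 2.2 0.84 0.96
    [ 0.7187 -0.1061  0.0285] 0.1 0.72 0.84
    [ 0.6835 -0.244   0.0149] 1.4 0.67 0.74
cup_blue_mid scene [([192.0, 257.0], 0.89)]
cup_blue_mid top [([465.0, 215.0], 0.64)]
    [ 0.5404 -0.311   0.1129] 0.7 0.89 0.64
jar_red scene [([242.0, 205.0], 0.94)]
jar_red top [([378.0, 263.0], 0.79), ([464.0, 214.0], 0.58)]
    [ 0.4335 -0.1238  0.0797] 0.8 0.94 0.79
jar_yellow scene [([208.0, 222.0], 0.93), ([244.0, 205.0], 0.16)]
jar_yellow top [([417.0, 264.0], 0.95)]
    [ 0.4321 -0.213   0.0791] 1.9 0.93 0.95
jar_blue scene [([171.0, 246.0], 0.93), ([364.0, 190.0], 0.3)]
jar_blue top [([465.0, 263.0], 0.89)]
    [ 0.4383 -0.3163  0.0758] 1.5 0.93 0.89
saucer_white scene [([362.0, 184.0], 0.79)]
saucer_white top [([230.0, 221.0], 0.76)]
    [0.5238 0.2224 0.0139] 1.0 0.79 0.76
saucer_grey scene [([386.0, 169.0], 0.65)]
saucer_grey top [([182.0, 224.0], 0.84)]
    [0.515  0.3388 0.005 ] 0.1 0.65 0.84
saucer_black scene [([343.0, 205.0], 0.72)]
saucer_black top [([277.0, 208.0], 0.6)]
    [0.5568 0.1107 0.0184] 1.2 0.72 0.6
board scene [([365.0, 190.0], 0.91)]
board top []
[ 0.19073355 -0.62139311  0.24531463] [3.10680742e+00 4.66099406e-01 6.32378770e-05] 1.1 0.014
```

View pics/scene0.png

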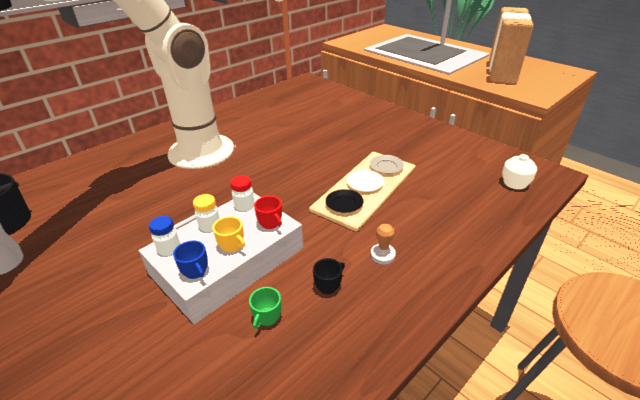

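View pics/top0.png

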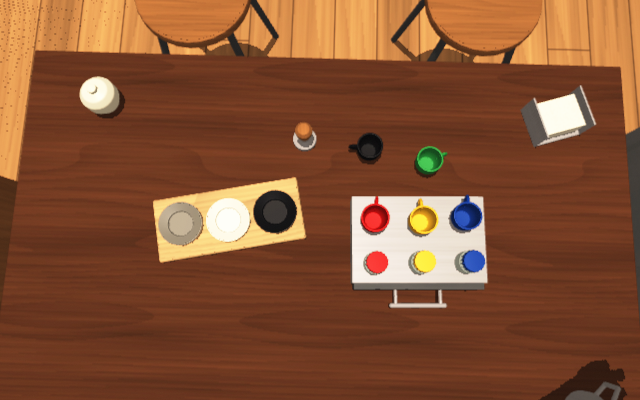

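The scene view shows the red, yellow and blue cups at (269,213), (228,235) and (191,260). The order is red left, blue right, with black and green decoy cups in front of the shelf. The top view shows the saucers grey, white and black from left to right at (181,223), (228,220) and (275,212). I'll refine the poses by fitting silhouettes in both views.

```bash
cat > fit.py <<'E'
from h import *
from scipy.optimize import minimize
def proj(c,P):
    q=(c["K"]@(c["view"][:3]@np.c_[P,np.ones(len(P))].T)).T; return q[:,:2]/q[:,2:]
a=np.linspace(0,2*np.pi,48,endpoint=False)
ring=lambda r,z:np.c_[r*np.cos(a),r*np.sin(a),np.full(48,z)]
CUP=np.r_[ring(.031,.029),ring(.0305,0),ring(.021,-.029)]
HAN=np.array([[x,y,z] for x in(.025,.051) for y in(-.005,.005) for z in(-.012,.021)])
SAU=np.r_[ring(.052,.014),ring(.035,0)]
S=4
def sil(c,parts,p):
    im=np.zeros((400*S,640*S),np.uint8);cs,sn=np.cos(p[3]),np.sin(p[3])
    R=np.array([[cs,-sn,0],[sn,cs,0],[0,0,1]])
    for P in parts:
        h=cv2.convexHull((proj(c,P@R.T+p[:3])*S+S/2-.5).astype(np.float32));cv2.fillPoly(im,[np.round(h).astype(np.int32)],255)
    return cv2.resize(im,(640,400),interpolation=cv2.INTER_AREA)/255.
def fit(cams,masks,parts,p0,yaw=True):
    def f(v):
        p=np.r_[v[:3],v[3] if yaw else 0]; e=0
        for c,m in zip(cams,masks):
            s=sil(c,parts,p); e+=np.abs(s-m).sum()/m.sum()
        return e
    n=4 if yaw else 3; best=None
    for y0 in ((-.5,0,.5) if yaw else (0,)):
        x0=np.r_[p0,y0][:n];sx=np.vstack([x0]+[x0+np.eye(n)[i]*(.008 if i<3 else .25) for i in range(n)])
        r=minimize(f,x0,method="Nelder-Mead",options=dict(initial_simplex=sx,xatol=1e-4,fatol=1e-4,maxiter=160))
        if best is None or r.fun<best.fun: best=r
    return best
def near(m,c,p0,r):
    k=np.zeros(m.shape,np.uint8);q=proj(c,np.array([p0]))[0];cv2.circle(k,tuple(int(v) for v in q),r,1,-1)
    return (m&(k>0)).astype(float)
def cupmask(img,col):
    h,s,v=cv2.split(cv2.cvtColor(img,cv2.COLOR_BGR2HSV));h=h.astype(int)
    ok=dict(red=((h<4)|(h>172))&(s>190),yellow=(h>17)&(h<34)&(s>150),blue=(h>105)&(h<130)&(s>120))[col]
    return ok
def grab():
    return [{k:np.array(v) for k,v in get_image(n).items()} for n in("scene","top")]
E
cat > m1.py <<'E'
from fit import *
cams=grab()
vis=[c["img"].copy() for c in cams]
def show(parts,p,ms):
    for i,c in enumerate(cams):
        s=(sil(c,parts,p)>.5).astype(np.uint8)
        vis[i]=cv2.resize(vis[i],(1920,1200),interpolation=0) if vis[i].shape[0]==400 else vis[i]
        for M,colr in((s,(255,255,255)),(ms[i].astype(np.uint8),(0,255,0))):
            cn,_=cv2.findContours(cv2.resize(M,(1920,1200),interpolation=0),0,1);cv2.drawContours(vis[i],cn,-1,colr,1)
for col,p0 in(("red",(.528,-.113,.103)),("yellow",(.527,-.215,.103)),("blue",(.535,-.311,.105))):
    ms=[cv2.morphologyEx(near(cupmask(c["img"],col),c,p0,r),cv2.MORPH_CLOSE,np.ones((3,3))) for c,r in zip(cams,(25,27))]
    b=fit(cams,ms,[CUP,HAN],p0);print(col,b.x.round(4),round(b.fun,3));show([CUP,HAN],b.x,ms)
for col,p0 in(("grey",(.515,.337,.016)),("white",(.526,.222,.016)),("black",(.55,.111,.016))):
    ms=[]
    for c,r in zip(cams,(24,26)):
        hsv=cv2.cvtColor(c["img"],cv2.COLOR_BGR2HSV)
        m=(hsv[...,2]<60) if col=="black" else (hsv[...,1]<(90 if col=="white" else 100))&(hsv[...,2]>70)
        ms.append(near(m,c,p0,r))
    b=fit(cams,ms,[SAU],p0,False);p=np.r_[b.x,0];print(col,p.round(4),round(b.fun,3));show([SAU],p,ms)
cv2.imwrite("pics/ov.png",np.vstack([vis[1][500:800,400:960],vis[0][480:750,950:1270].repeat(1,0) if 0 else cv2.copyMakeBorder(vis[0][420:690,900:1270],0,0,0,190,0)]))
cv2.imwrite("pics/ov2.png",np.vstack([vis[1][570:820,1020:1500],vis[0][560:880,450:930]]))
E
python3 m1.py
```

```text
red [ 0.5269 -0.1106  0.1004 -0.1861] 0.282
yellow [ 0.5263 -0.2167  0.0987 -0.0135] 0.266
blue [ 0.5366 -0.3121  0.0991 -0.1519] 0.254
grey [0.5149 0.3385 0.0138 0.    ] 0.657
white [0.5269 0.2265 0.0136 0.    ] 0.52
black [0.5489 0.1181 0.0085 0.    ] 0.725
```

View pics/ov.png

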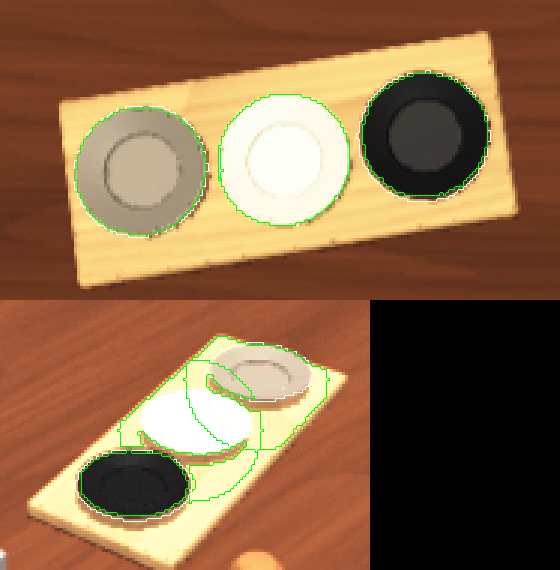

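View pics/ov2.png

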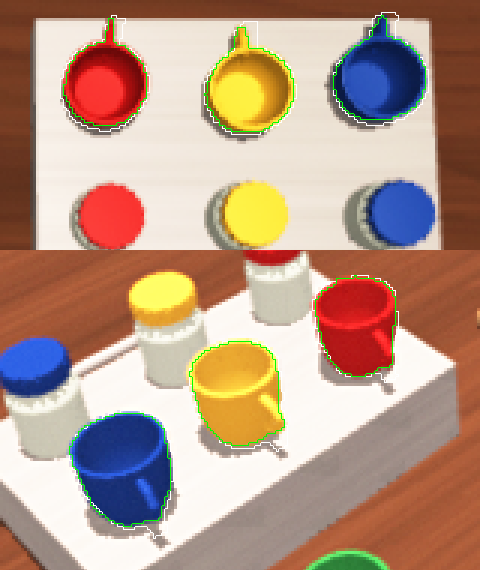

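Both overlays hug the things: the cups in both views, the saucers in the top view. The saucer masks spill over in the scene view, so I'll refit with the heights pinned, after checking them: cups about 0.100 against 0.104, saucers about 0.012 against 0.016.

```bash
cat > m2.py <<'E'
from fit import *
cams=grab()
def fz(cs,ms,parts,p0,yaw):
    f=lambda v:sum(np.abs(sil(c,parts,np.r_[v[:2],p0[2],v[2]*50*yaw])-m).sum()/m.sum() for c,m in zip(cs,ms))
    x0=np.r_[p0[:2],0];sx=np.vstack([x0,x0+[.006,0,0],x0+[0,.006,0],x0+[0,0,-.005]])
    r=minimize(f,x0,method="Nelder-Mead",options=dict(initial_simplex=sx,xatol=5e-5,fatol=1e-4));return r.x*[1,1,50*yaw],r.fun
for col,p0 in(("red",(.527,-.111,.104)),("yellow",(.526,-.217,.104)),("blue",(.536,-.312,.104))):
    ms=[cv2.morphologyEx(near(cupmask(c["img"],col),c,p0,r),cv2.MORPH_CLOSE,np.ones((3,3))) for c,r in zip(cams,(25,27))]
    for s in(slice(0,1),slice(1,2),slice(0,2)):
        x,e=fz(cams[s],ms[s],[CUP,HAN],p0,1);print(col,s,x.round(4),round(e,3))
for col,p0 in(("grey",(.515,.338,.016)),("white",(.526,.226,.016)),("black",(.549,.117,.016))):
    ms=[]
    for c,r in zip(cams,(24,26)):
        hsv=cv2.cvtColor(c["img"],cv2.COLOR_BGR2HSV)
        m=(hsv[...,2]<60) if col=="black" else (hsv[...,1]<90)
        ms.append(near(m,c,p0,r))
    x,e=fz(cams[1:],ms[1:],[SAU],p0,0);print(col,x.round(4),round(e,3))
    if col=="black": print(col,"scene",fz(cams[:1],[near(m*1>0,c,p0,24) for c,m in[(cams[0],cv2.cvtColor(cams[0]["img"],cv2.COLOR_BGR2HSV)[...,2]<60)]],[SAU],p0,0))
o=get_obs();print(o["position"],o["eef_rot"],o["t"])
E
python3 m2.py
```

```text
red slice(0, 1, None) [ 0.5313 -0.1133 -0.4283] 0.123
red slice(1, 2, None) [ 0.528  -0.1116 -0.1214] 0.169
red slice(0, 2, None) [ 0.5287 -0.1116 -0.1868] 0.316
yellow slice(0, 1, None) [ 0.5327 -0.22   -0.4491] 0.137
yellow slice(1, 2, None) [ 0.5261 -0.2151  0.0019] 0.14
yellow slice(0, 2, None) [ 0.5272 -0.2171  0.0129] 0.329
blue slice(0, 1, None) [ 0.5412 -0.3148 -0.237 ] 0.122
blue slice(1, 2, None) [ 0.5371 -0.3098 -0.2202] 0.143
blue slice(0, 2, None) [ 0.5377 -0.3118 -0.1803] 0.309
grey [ 0.5153  0.3375 -0.    ] 0.075
white [ 0.5267  0.2262 -0.    ] 0.02
black [ 0.5498  0.1148 -0.    ] 0.567
black scene (array([ 0.55240056,  0.11475285, -0.        ]), np.float64(0.18242811501597442))
[ 0.19072185 -0.62137016  0.2452976 ] [-3.10679940e+00 -4.66049564e-01 -1.55366391e-05] 1.3
```

```bash
cat > go.py <<'E'
import sys,numpy as np
from scipy.spatial.transform import Rotation as R
from station import get_obs
x,y,z,yaw=map(float,sys.argv[1:5]);o=get_obs()
r=R.from_rotvec(o["eef_rot"]);t=R.from_euler("z",yaw)*R.from_euler("x",np.pi)
d=r.inv().apply(np.array([x,y,z])-o["position"])
print("row",d.round(4),(r.inv()*t).as_rotvec().round(3),"pos",np.round(o["position"],4),"w",round(float(o["width"]),4),"t",o["t"],"F",np.round(o["contact_force"],1))
E
python3 go.py .5285 -.1115 .22 0
```

```text
row [ 0.4725 -0.3883  0.0253] [-0.    -0.     0.298] pos [ 0.1907 -0.6214  0.2453] w 0.0853 t 1.3 F [-1.1  0.   0.7]
```

```bash
python3 -m handwheel '.4725 -.3883 .0253 0 0 .298;.4725 -.3883 .0253 0 0 .298;.4725 -.3883 .0253 0 0 .298;.4725 -.3883 .0253 0 0 .298;.4725 -.3883 .0253 0 0 .298;.4725 -.3883 .0253 0 0 .298;.4725 -.3883 .0253 0 0 .298;.4725 -.3883 .0253 0 0 .298;.4725 -.3883 .0253 0 0 .298;.4725 -.3883 .0253 0 0 .298;.4725 -.3883 .0253 0 0 .298;.4725 -.3883 .0253 0 0 .298' .076; python3 go.py .5285 -.1115 .22 0
```

```text
t: 2.3
position: [0.4675, -0.2032, 0.225]
eef_rot: [3.141, -0.001, 0.001]
contact_force: [0.2, -1.1, 0.6]
width: 0.0763
grip_force: 0.0
row [ 0.0609 -0.0918  0.005 ] [ 0.001 -0.001 -0.   ] pos [ 0.4675 -0.2032  0.225 ] w 0.0763 t 2.3 F [ 0.2 -1.1  0.6]
```

```bash
python3 -m handwheel '.061 -.0918 .005 0 0 0;.061 -.0918 .005 0 0 0;.061 -.0918 .005 0 0 0;.061 -.0918 .005 0 0 0;.061 -.0918 .005 0 0 0;.061 -.0918 .04 0 0 0;.061 -.0918 .06 0 0 0;.061 -.0918 .06 0 0 0' ; python3 go.py .5285 -.1115 .103 0
python3 - <<'E'
from fit import *
c=grab();cv2.imwrite("pics/a.png",np.vstack([cv2.resize(c[1]["img"][170:310,330:500],None,fx=2.5,fy=2.5),cv2.resize(c[0]["img"][120:220,210:380],None,fx=2.5,fy=2.5)]))
E
```

```text
t: 2.97
position: [0.5237, -0.1149, 0.1608]
eef_rot: [-3.141, 0.004, 0.012]
contact_force: [-0.4, -0.8, 0.1]
width: 0.0758
grip_force: 0.0
row [ 0.0052 -0.0034  0.0577] [-0.001  0.008 -0.003] pos [ 0.5237 -0.1149  0.1608] w 0.0758 t 2.9667 F [-0.4 -0.8  0.1]
```

View pics/a.png

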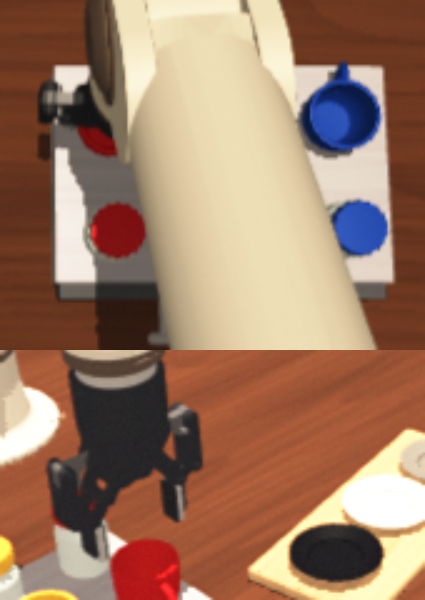

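The fingers straddle the red cup, with tips just above the rim: midpoint about (135,537) against the rim centre at (147,560) in the lower crop. That fits tips 14 mm higher and about 5 mm lag.

```bash
python3 go.py .5285 -.1115 .103 0
```

```text
row [ 0.0019 -0.003   0.0615] [ 0.     0.002 -0.002] pos [ 0.5267 -0.1145  0.1645] w 0.0762 t 3.0667 F [0.4 0.5 1.7]
```

```bash
python3 -m handwheel '.002 -.003 .01 0 0 0;.002 -.003 .03 0 0 0;.002 -.003 .045 0 0 0;.002 -.003 .055 0 0 0;.002 -.003 .0615 0 0 0;.002 -.003 .0615 0 0 0;.002 -.003 .0615 0 0 0' ; python3 go.py .5285 -.1115 .103 0
```

```text
t: 3.65
position: [0.5301, -0.1101, 0.1036]
eef_rot: [3.142, -0.0, 0.001]
contact_force: [0.2, 0.1, -0.2]
width: 0.0761
grip_force: 0.0
row [-0.0016  0.0014  0.0006] [ 0.    -0.001 -0.   ] pos [ 0.5301 -0.1101  0.1036] w 0.0761 t 3.65 F [ 0.2  0.1 -0.2]
```

```bash
python3 -m handwheel '0 0 0 0 0 0;0 0 0 0 0 0;0 0 0 0 0 0;0 0 0 0 0 0;0 0 0 0 0 0;0 0 0 0 0 0;0 0 0 0 0 0;0 0 0 0 0 0' 0.03 40; python3 go.py .5285 -.1115 .103 0
```

```text
t: 4.32
position: [0.5306, -0.1105, 0.1045]
eef_rot: [3.141, -0.001, 0.003]
contact_force: [-1.4, -1.0, 5.6]
width: 0.061
grip_force: 42.6
row [-0.0021  0.001   0.0014] [ 0.001 -0.002 -0.   ] pos [ 0.5306 -0.1105  0.1045] w 0.061 t 4.3167 F [-1.4 -1.   5.6]
```

```bash
python3 -m handwheel '0 0 -.015 0 0 0;0 0 -.04 0 0 0;0 0 -.07 0 0 0;0 0 -.09 0 0 0;.005 -.03 -.09 0 0 0;.01 -.06 -.09 0 0 0;.012 -.09 -.09 0 0 0;.015 -.12 -.09 0 0 0;.018 -.15 -.09 0 0 0;.02 -.18 -.09 0 0 0;.021 -.21 -.09 0 0 0;.021 -.2255 -.09 0 0 0'
python3 - <<'E'
from fit import *
c=grab();cv2.imwrite("pics/b.png",np.hstack([cv2.resize(c[1]["img"][150:280,150:310],None,fx=2.4,fy=2.4),cv2.resize(c[0]["img"][90:220,260:420],None,fx=2.4,fy=2.4)]))
E
python3 go.py .551 .115 .053 0
```

```text
t: 5.32
position: [0.5503, 0.1203, 0.1938]
eef_rot: [-3.139, -0.006, -0.002]
contact_force: [0.7, 0.2, -0.9]
width: 0.0607
grip_force: 43.8
row [0.0008 0.0057 0.1407] [-0.003 -0.001  0.006] pos [0.55   0.1203 0.1937] w 0.0609 t 5.4167 F [-0.  -0.5 -0.8]
```

View pics/b.png

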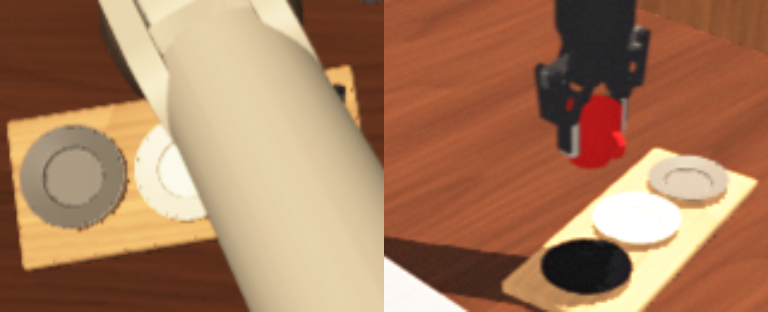

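View zoomed.

The red cup hangs between the fingers around (597,130) in the right crop, perhaps a little pitched. I'll zoom in.

Run:
```python
from fit import *
c=grab();v=cv2.resize(c[0]["img"][110:170,315:375],None,fx=8,fy=8,interpolation=cv2.INTER_CUBIC)
p=np.array([.5485,.1203,.1935,-.15])
for P in (CUP[:48],CUP[48:96],CUP[96:],HAN+0):
    R=np.array([[np.cos(p[3]),-np.sin(p[3]),0],[np.sin(p[3]),np.cos(p[3]),0],[0,0,1]])
    q=proj(c[0],P@R.T+p[:3]); cv2.polylines(v,[np.int32((q-[315,110]+.5)*8)],True,(0,255,0),1)
cv2.imwrite("pics/c.png",v)
```

```text
(no output)
```

View pics/c.png

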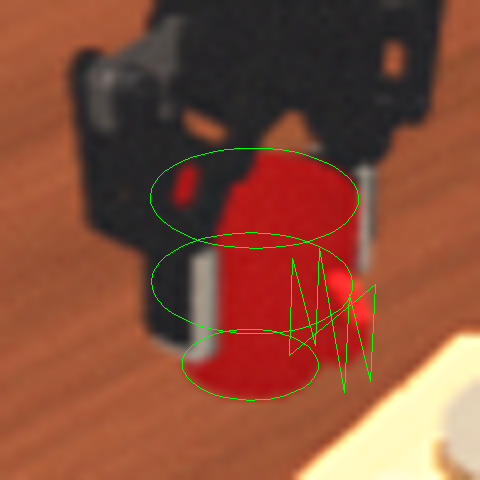

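The rim line and the handle don't match an upright model, so the cup may have pitched in the grip. I'll fit pitch and x offset, ignoring pixels hidden by the gripper.

```bash
cat > pitch.py <<'E'
from fit import *
from scipy.spatial.transform import Rotation as Ro
import sys
col=sys.argv[1]; yaw0=float(sys.argv[2])
cams=grab();c=cams[0];o=get_obs();g=np.array(o["position"])+[0,0,.005]
img=c["img"];q=proj(c,g[None])[0]
m=near(cupmask(img,col)|((lambda h:(h[...,1]>150)&((h[...,0]<4)|(h[...,0]>174)))(cv2.cvtColor(img,cv2.COLOR_BGR2HSV)) if col=="red" else cupmask(img,col)),c,g,26)>0
hsv=cv2.cvtColor(img,cv2.COLOR_BGR2HSV)
occ=((hsv[...,1]<90)&(hsv[...,2]<210)|(hsv[...,2]<55))&~m&(near(np.ones(m.shape,bool),c,g,40)>0)
HANm=np.array([[x,y,z] for x in(.027,.051) for y in(-.004,.004) for z in(-.012,.021)])
def model(v):
    x,z,p,yw=v;R=(Ro.from_euler("y",p)*Ro.from_euler("z",yw)).as_matrix();im=np.zeros((1600,2560),np.uint8)
    for P in(CUP,HANm):
        h=cv2.convexHull(((proj(c,P@R.T+g+[x,0,z])+.5)*4).astype(np.float32));cv2.fillPoly(im,[np.int32(h)],255)
    return cv2.resize(im,(640,400),interpolation=cv2.INTER_AREA)/255.
def f(v):
    s=model(v);return (np.abs(s-m)*~occ).sum()+3e5*max(0,abs(v[0])-.006)+3e5*max(0,abs(v[1]+.004)-.006)+20*(v[3]-yaw0)**2
out=[]
for p in np.arange(-1.5,1.51,.25):
    r=minimize(f,[0,-.004,p,yaw0],method="Nelder-Mead",options=dict(initial_simplex=np.array([[0,-.004,p,yaw0],[.005,-.004,p,yaw0],[0,0,p,yaw0],[0,-.004,p+.2,yaw0],[0,-.004,p,yaw0+.2]]),maxiter=200))
    out.append((r.fun,*r.x))
out.sort()
for u in out[:7]: print(np.round(u,3))
print(m.sum(),f([0,-.004,0,yaw0]))
v=cv2.resize(img,(5120,3200),interpolation=cv2.INTER_CUBIC)
for M,k in((model(out[0][1:])>.5,(0,255,0)),(m,(255,255,255)),(occ,(255,255,0))):
    cn,_=cv2.findContours(cv2.resize(M.astype(np.uint8),(5120,3200),interpolation=0),0,1);cv2.drawContours(v,cn,-1,k,1)
a,b=int(q[0]*8),int(q[1]*8);cv2.imwrite(f"pics/p_{col}{o['t']:.1f}.png",v[b-230:b+250,a-240:a+240])
print(f"pics/p_{col}{o['t']:.1f}.png")
E
python3 pitch.py red -.15
```

```text
[ 4.5588e+01  1.0000e-03 -3.0000e-03 -1.7100e-01 -2.1400e-01]
[ 4.5824e+01  1.0000e-03 -3.0000e-03 -1.8700e-01 -2.1100e-01]
[ 4.5842e+01  1.0000e-03 -3.0000e-03 -1.7400e-01 -2.1500e-01]
[ 4.635e+01  1.000e-03 -3.000e-03 -1.900e-01 -2.350e-01]
[ 4.6444e+01  0.0000e+00 -3.0000e-03 -1.6400e-01 -2.0500e-01]
[ 4.6767e+01  1.0000e-03 -3.0000e-03 -1.8800e-01 -2.1000e-01]
[ 5.1457e+01 -1.0000e-03 -4.0000e-03 -1.9200e-01 -2.0700e-01]
517 67.54117647058824
pics/p_red5.6.png
```

View pics/p_red5.6.png

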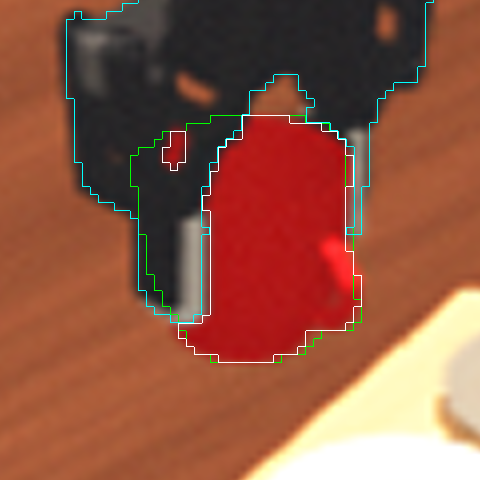

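```bash
sed -e 's/g=np.array(o\["position"\])+\[0,0,.005\]/g=np.array(eval(sys.argv[3]))+[0,0,.004]/' -e 's/occ=.*/occ=np.zeros(m.shape,bool)/' pitch.py > pitch0.py; python3 pitch0.py blue -.18 '[.538,-.312,.104]' | head -3; python3 pitch0.py yellow -.0 '[.5275,-.217,.104]'|head -3
```

```text
[ 8.0403e+01 -5.0000e-03 -1.0000e-02 -2.4500e-01 -1.2600e-01]
[ 8.5604e+01 -4.0000e-03 -8.0000e-03 -2.6100e-01 -1.8000e-01]
[ 8.8831e+01 -2.0000e-03 -7.0000e-03 -2.4500e-01 -1.0300e-01]
[ 7.3059e+01 -3.0000e-03 -8.0000e-03 -2.8800e-01  4.0000e-03]
[ 7.3114e+01 -2.0000e-03 -7.0000e-03 -2.7800e-01 -0.0000e+00]
[ 7.3412e+01 -1.0000e-03 -6.0000e-03 -2.9300e-01 -4.0000e-03]
```

Upright cups on the shelf give the same apparent pitch of about -0.25, so it's a model bias and the red cup is upright. Lowering.

```bash
python3 -m handwheel '.001 .0055 .03 0 0 0;.001 .0055 .06 0 0 0;.001 .0055 .09 0 0 0;.001 .0055 .11 0 0 0;.001 .0055 .125 0 0 0;.001 .0055 .132 0 0 0;.001 .0055 .135 0 0 0;.001 .0055 .135 0 0 0;.001 .0055 .135 0 0 0'; python3 go.py .551 .115 .050 0
```

```text
t: 6.57
position: [0.5525, 0.11, 0.0591]
eef_rot: [-3.141, 0.001, -0.002]
contact_force: [0.4, 0.2, -1.0]
width: 0.0611
grip_force: 43.8
row [-0.0015 -0.005   0.0091] [-0.    -0.001 -0.   ] pos [0.5525 0.11   0.0591] w 0.0611 t 6.5667 F [ 0.4  0.2 -1. ]
```

```bash
python3 -m handwheel '-.001 -.005 .003 0 0 0;-.001 -.005 .006 0 0 0;-.001 -.005 .007 0 0 0;-.001 -.005 .008 0 0 0;-.001 -.005 .008 0 0 0'; python3 go.py .551 .115 .050 0
```

```text
t: 6.98
position: [0.5509, 0.1151, 0.0506]
eef_rot: [-3.142, -0.0, -0.001]
contact_force: [-1.7, -0.4, 2.0]
width: 0.0612
grip_force: 43.8
row [0.0001 0.0001 0.0006] [-0.    -0.001  0.   ] pos [0.5509 0.1151 0.0506] w 0.0612 t 6.9833 F [-1.7 -0.4  2. ]
```

```bash
python3 -m handwheel '0 0 .001 0 0 0;0 0 .001 0 0 0;0 0 .001 0 0 0'; python3 -m handwheel '0 0 0 0 0 0;0 0 0 0 0 0;0 0 0 0 0 0;0 0 0 0 0 0;0 0 0 0 0 0' .076; python3 -m handwheel '0 0 -.01 0 0 0;0 0 -.03 0 0 0;0 0 -.06 0 0 0;0 0 -.1 0 0 0;0 0 -.14 0 0 0;0 0 -.17 0 0 0;0 .03 -.17 0 0 0;0 .06 -.17 0 0 0;0 .1 -.17 0 0 0;0 .14 -.17 0 0 0;0 .18 -.17 0 0 0;0 .22 -.17 0 0 0'; python3 go.py .5375 -.311 .19 0
```

```text
t: 7.23
position: [0.5512, 0.1151, 0.0504]
eef_rot: [3.141, -0.0, 0.002]
contact_force: [-2.8, -0.7, 9.2]
width: 0.0612
grip_force: 44.2
t: 7.65
position: [0.5506, 0.1148, 0.049]
eef_rot: [-3.142, 0.0, 0.0]
contact_force: [-0.0, -0.1, 0.6]
width: 0.0761
grip_force: 0.0
t: 8.65
position: [0.5503, -0.1068, 0.2201]
eef_rot: [3.141, 0.001, 0.001]
contact_force: [0.7, 0.5, -0.8]
width: 0.076
grip_force: 0.0
row [-0.013   0.2042  0.0302] [ 0.    -0.001  0.   ] pos [ 0.5503 -0.1068  0.2201] w 0.076 t 8.65 F [ 0.7  0.5 -0.8]
```

```bash
python3 -m handwheel '-.0125 .03 .005 0 0 0;-.0125 .06 .01 0 0 0;-.0125 .1 .02 0 0 0;-.0125 .14 .03 0 0 0;-.0125 .17 .03 0 0 0;-.0125 .195 .03 0 0 0;-.0125 .2042 .03 0 0 0;-.0125 .2042 .03 0 0 0;-.0125 .2042 .03 0 0 0;-.0125 .2042 .03 0 0 0'; python3 go.py .5377 -.311 .104 0;  python3 - <<'E'
from fit import *
c=grab();cv2.imwrite("pics/d.png",np.vstack([cv2.resize(c[1]["img"][160:270,150:310],None,fx=3,fy=3),cv2.resize(c[0]["img"][150:270,280:440],None,fx=3,fy=3) if 0 else cv2.resize(c[0]["img"][140:230,300:460],None,fx=3,fy=3)]))
E
```

```text
t: 9.48
position: [0.5388, -0.3065, 0.1896]
eef_rot: [-3.14, -0.005, -0.001]
contact_force: [-0.5, 0.8, -0.9]
width: 0.0759
grip_force: 0.0
row [-0.0012  0.0046  0.0855] [-0.001 -0.     0.003] pos [ 0.5388 -0.3065  0.1896] w 0.0759 t 9.4833 F [-0.5  0.8 -0.9]
```

View pics/d.png

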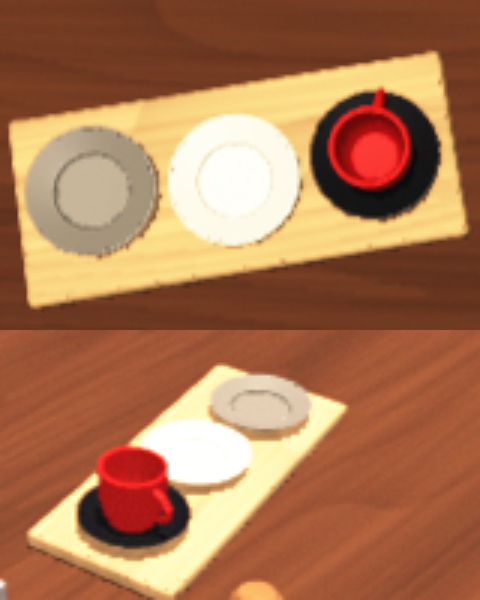

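The red cup stands upright on the black saucer: rim at (369,147) and saucer at (376,154) in the upper crop, so it may be several mm off in +x. I'll measure that.

```bash
cat > chk.py <<'E'
from fit import *
import sys
# cup centre on saucer: fit with z fixed in each view; saucer from top
col=sys.argv[1];p0=np.array([float(v) for v in sys.argv[2:4]]+[.050]);cams=grab()
ms=[near(cupmask(c["img"],col),c,p0,r) for c,r in zip(cams,(25,27))]
for n,cs,mm in(("scene",cams[:1],ms[:1]),("top",cams[1:],ms[1:])):
    f=lambda v:sum(np.abs(sil(c,[CUP,HAN],np.r_[v[:2],p0[2],v[2]*50])-m).sum()/m.sum() for c,m in zip(cs,mm))
    x0=np.r_[p0[:2],0];r=minimize(f,x0,method="Nelder-Mead",options=dict(initial_simplex=np.vstack([x0,x0+[.006,0,0],x0+[0,.006,0],x0+[0,0,-.005]])))
    print(n,(r.x*[1,1,50]).round(4),round(r.fun,3))
E
python3 chk.py red .551 .115
```

```text
scene [ 0.5509  0.1121 -0.2047] 0.107
top [ 0.5484  0.1167 -0.1143] 0.067
```

Run:
```python
from fit import *
c=grab()[1]
h=cv2.cvtColor(c["img"],cv2.COLOR_BGR2HSV)
m=near(h[...,2]<60,c,(.55,.115,.03),30).astype(np.uint8)
m=cv2.morphologyEx(m,cv2.MORPH_CLOSE,np.ones((3,3)))
cn,_=cv2.findContours(m,0,1);k=max(cn,key=cv2.contourArea);hull=cv2.convexHull(k)
e=cv2.fitEllipse(hull);print(e,cv2.minEnclosingCircle(hull)); print(ray(c,np.array(e[0]),.030).round(4))
for n in("grey","white"):
    pass
```

```text
((274.54901123046875, 211.39210510253906), (41.0330810546875, 41.991127014160156), 62.60018539428711) ((274.6944580078125, 211.5), 21.103271484375)
[0.5486 0.1164 0.03  ]
```

Red is centred: in the top-view fits the cup is at (0.548,0.117) and the saucer at (0.549,0.116). Now blue.

```bash
python3 go.py .538 -.311 .104 0; python3 -m handwheel '0 .003 .01 0 0 0;0 .003 .02 0 0 0;0 .003 .02 0 0 0;0 .003 .02 0 0 0;0 .003 .02 0 0 0'; python3 go.py .538 -.311 .104 0
```

```text
row [-0.0005  0.0027  0.0854] [ 0.    -0.     0.001] pos [ 0.5385 -0.3083  0.1894] w 0.076 t 9.7833 F [-0.3 -0.1  0.3]
t: 10.2
position: [0.5379, -0.3122, 0.1686]
eef_rot: [-3.141, 0.0, 0.001]
contact_force: [0.1, 0.4, -0.6]
width: 0.0759
grip_force: 0.0
row [ 0.0001 -0.0011  0.0646] [-0.001  0.001 -0.   ] pos [ 0.5379 -0.3122  0.1686] w 0.0759 t 10.2 F [ 0.1  0.4 -0.6]
```

```bash
python3 -m handwheel '0 -.001 .015 0 0 0;0 -.001 .03 0 0 0;0 -.001 .045 0 0 0;0 -.001 .055 0 0 0;0 -.001 .062 0 0 0;0 -.001 .0645 0 0 0;0 -.001 .0645 0 0 0;0 -.001 .0645 0 0 0' && python3 -m handwheel '0 0 0 0 0 0;0 0 0 0 0 0;0 0 0 0 0 0;0 0 0 0 0 0;0 0 0 0 0 0;0 0 0 0 0 0;0 0 0 0 0 0;0 0 0 0 0 0' 0.03 40; python3 go.py .5153 .3375 .21 0
```

```text
t: 10.87
position: [0.5386, -0.3115, 0.1052]
eef_rot: [3.141, -0.0, 0.001]
contact_force: [0.2, 0.1, -0.8]
width: 0.0759
grip_force: 0.0
t: 11.53
position: [0.5389, -0.3119, 0.106]
eef_rot: [3.14, -0.001, 0.003]
contact_force: [-0.8, -0.4, 5.5]
width: 0.061
grip_force: 42.8
row [-0.0237 -0.6493 -0.105 ] [ 0.001 -0.002 -0.   ] pos [ 0.5389 -0.3119  0.106 ] w 0.061 t 11.5333 F [-0.8 -0.4  5.5]
```

```bash
python3 -m handwheel '0 0 -.015 0 0 0;0 0 -.04 0 0 0;0 0 -.075 0 0 0;0 0 -.105 0 0 0;0 -.02 -.105 0 0 0;0 -.05 -.105 0 0 0;0 -.085 -.105 0 0 0;0 -.12 -.105 0 0 0;0 -.155 -.105 0 0 0;0 -.19 -.105 0 0 0;0 -.225 -.105 0 0 0;0 -.26 -.105 0 0 0' && python3 -m handwheel '0 -.035 0 0 0 0;0 -.07 0 0 0 0;-.005 -.105 0 0 0 0;-.01 -.14 0 0 0 0;-.012 -.175 0 0 0 0;-.015 -.21 0 0 0 0;-.018 -.245 0 0 0 0;-.02 -.28 0 0 0 0;-.022 -.315 0 0 0 0;-.023 -.35 0 0 0 0;-.023 -.375 0 0 0 0;-.023 -.388 0 0 0 0' && python3 -m handwheel '0 0 .01 0 0 0;0 0 .03 0 0 0;0 0 .06 0 0 0;0 0 .08 0 0 0;0 0 .08 0 0 0;0 0 .08 0 0 0;0 0 .08 0 0 0'; python3 go.py .5158 .3375 .052 0
```

```text
t: 12.53
position: [0.5375, -0.0497, 0.2095]
eef_rot: [3.141, -0.0, -0.0]
contact_force: [1.5, 0.0, -1.9]
width: 0.061
grip_force: 44.0
t: 13.53
position: [0.5133, 0.3415, 0.2096]
eef_rot: [-3.139, -0.007, 0.001]
contact_force: [0.9, 1.0, -2.0]
width: 0.0606
grip_force: 44.0
t: 14.12
position: [0.5159, 0.3364, 0.1305]
eef_rot: [-3.141, 0.001, -0.001]
contact_force: [1.1, 0.4, -1.8]
width: 0.0609
grip_force: 44.4
row [-0.0001 -0.0011  0.0785] [-0.    -0.001 -0.001] pos [0.5159 0.3364 0.1305] w 0.0609 t 14.1167 F [ 1.1  0.4 -1.8]
```

```bash
python3 -m handwheel '0 -.001 .02 0 0 0;0 -.001 .04 0 0 0;0 -.001 .055 0 0 0;0 -.001 .065 0 0 0;0 -.001 .07 0 0 0;0 -.001 .074 0 0 0;0 -.001 .075 0 0 0;0 -.001 .075 0 0 0;0 -.001 .075 0 0 0';python3 go.py .5158 .3375 .052 0;  python3 -m handwheel '0 0 .001 0 0 0;0 0 .002 0 0 0;0 0 .003 0 0 0;0 0 .003 0 0 0'; python3 go.py .5158 .3375 .052 0
```

```text
t: 14.87
position: [0.5158, 0.3381, 0.0556]
eef_rot: [-3.141, 0.0, -0.002]
contact_force: [-0.9, -1.6, -1.6]
width: 0.0608
grip_force: 44.3
row [-0.      0.0006  0.0036] [-0.001 -0.001 -0.   ] pos [0.5158 0.3381 0.0556] w 0.0608 t 14.8667 F [-0.9 -1.6 -1.6]
t: 15.2
position: [0.5156, 0.3378, 0.0521]
eef_rot: [-3.141, 0.0, -0.001]
contact_force: [0.0, -0.3, 0.9]
width: 0.0611
grip_force: 44.5
row [0.0002 0.0003 0.0001] [-0.    -0.001 -0.   ] pos [0.5156 0.3378 0.0521] w 0.0611 t 15.2 F [ 0.  -0.3  0.9]
```

Contact is starting, so one more millimetre, then release and return to yellow.

```bash
python3 -m handwheel '0 0 .0015 0 0 0;0 0 .0015 0 0 0;0 0 .0015 0 0 0'; python3 -m handwheel '0 0 0 0 0 0;0 0 0 0 0 0;0 0 0 0 0 0;0 0 0 0 0 0;0 0 0 0 0 0' .076; python3 -m handwheel '0 0 -.01 0 0 0;0 0 -.03 0 0 0;0 0 -.06 0 0 0;0 0 -.1 0 0 0;0 0 -.14 0 0 0;0 0 -.16 0 0 0;0 .03 -.16 0 0 0;0 .06 -.16 0 0 0;0 .1 -.16 0 0 0;0 .14 -.16 0 0 0;0 .18 -.16 0 0 0;0 .22 -.16 0 0 0'; python3 go.py .527 -.2165 .17 0
```

```text
t: 15.45
position: [0.5159, 0.3378, 0.0519]
eef_rot: [3.141, -0.001, 0.002]
contact_force: [-3.4, -3.0, 11.9]
width: 0.0612
grip_force: 45.2
t: 15.87
position: [0.5151, 0.3377, 0.0499]
eef_rot: [3.142, -0.0, -0.0]
contact_force: [-0.0, -0.6, -0.1]
width: 0.0762
grip_force: 0.0
t: 16.87
position: [0.5149, 0.1161, 0.2109]
eef_rot: [3.141, 0.001, 0.001]
contact_force: [1.0, -0.2, -0.2]
width: 0.0757
grip_force: 0.0
row [0.0119 0.3326 0.041 ] [ 0.    -0.001  0.   ] pos [0.5149 0.1161 0.2109] w 0.0757 t 16.8667 F [ 1.  -0.2 -0.2]
```

```bash
sed 's/\[.050\]/[.104]/' chk.py > chk2.py; python3 chk2.py yellow .526 -.217; python3 chk.py blue .515 .338; python3 -m handwheel '.012 .04 0 0 0 0;.012 .08 0 0 0 0;.012 .12 0 0 0 0;.012 .16 0 0 0 0;.012 .2 0 0 0 0;.012 .24 0 0 0 0;.012 .275 0 0 0 0;.012 .31 .01 0 0 0;.012 .331 .03 0 0 0;.012 .331 .04 0 0 0;.012 .331 .04 0 0 0;.012 .331 .04 0 0 0'; python3 go.py .527 -.2165 .105 0
```

```text
scene [ 0.531  -0.2192 -0.0389] 0.145
top [ 0.5267 -0.2157  0.0798] 0.138
scene [ 0.5172  0.3372 -0.947 ] 0.129
top [0.5139 0.3392 0.0031] 0.133
t: 18.07
position: [0.5278, -0.2103, 0.1698]
eef_rot: [-3.139, -0.005, 0.001]
contact_force: [0.1, 0.2, 0.7]
width: 0.0759
grip_force: 0.0
row [-0.0007  0.0064  0.0648] [-0.002  0.001  0.003] pos [ 0.5278 -0.2103  0.1698] w 0.0759 t 18.0667 F [0.1 0.2 0.7]
```

Yellow is unmoved and blue is centred on the grey saucer.

```bash
python3 -m handwheel '0 .003 0 0 0 0;0 .003 0 0 0 0;0 .003 0 0 0 0'; python3 go.py .527 -.2165 .105 0
```

```text
t: 18.32
position: [0.5282, -0.2152, 0.1713]
eef_rot: [3.141, 0.003, 0.003]
contact_force: [-0.4, 0.7, -0.1]
width: 0.076
grip_force: 0.0
row [-0.0013  0.0013  0.0663] [ 0.    -0.002  0.002] pos [ 0.5282 -0.2152  0.1713] w 0.076 t 18.3167 F [-0.4  0.7 -0.1]
```

```bash
python3 -m handwheel '-.001 .001 .015 0 0 0;-.001 .001 .03 0 0 0;-.001 .001 .045 0 0 0;-.001 .001 .055 0 0 0;-.001 .001 .062 0 0 0;-.001 .001 .066 0 0 0;-.001 .001 .066 0 0 0;-.001 .001 .066 0 0 0' && python3 -m handwheel '0 0 0 0 0 0;0 0 0 0 0 0;0 0 0 0 0 0;0 0 0 0 0 0;0 0 0 0 0 0;0 0 0 0 0 0;0 0 0 0 0 0;0 0 0 0 0 0' 0.03 40; python3 go.py .5267 .2262 .2 0
```

```text
t: 18.98
position: [0.5266, -0.2173, 0.1046]
eef_rot: [3.141, 0.0, 0.001]
contact_force: [1.0, -0.5, -0.3]
width: 0.0763
grip_force: 0.0
t: 19.65
position: [0.527, -0.2177, 0.1053]
eef_rot: [3.141, -0.0, 0.003]
contact_force: [-0.6, 0.1, 7.1]
width: 0.0611
grip_force: 42.8
row [-2.000e-04 -4.438e-01 -9.510e-02] [ 0.001 -0.002 -0.   ] pos [ 0.527  -0.2177  0.1053] w 0.0611 t 19.65 F [-0.6  0.1  7.1]
```

```bash
python3 -m handwheel '0 0 -.015 0 0 0;0 0 -.04 0 0 0;0 0 -.075 0 0 0;0 0 -.105 0 0 0;0 -.02 -.105 0 0 0;0 -.05 -.105 0 0 0;0 -.085 -.105 0 0 0;0 -.12 -.105 0 0 0;0 -.155 -.105 0 0 0;0 -.19 -.105 0 0 0;0 -.225 -.105 0 0 0;0 -.26 -.105 0 0 0' && python3 -m handwheel '0 -.035 0 0 0 0;0 -.07 0 0 0 0;0 -.105 0 0 0 0;0 -.14 0 0 0 0;0 -.165 0 0 0 0;0 -.18 0 0 0 0;0 -.182 0 0 0 0;0 -.182 .01 0 0 0;0 -.182 .04 0 0 0;0 -.182 .06 0 0 0;0 -.182 .06 0 0 0;0 -.182 .06 0 0 0'; python3 go.py .5267 .2262 .0515 0
```

```text
t: 20.65
position: [0.5257, 0.0442, 0.2092]
eef_rot: [3.141, -0.001, 0.0]
contact_force: [1.3, -0.8, -1.5]
width: 0.0612
grip_force: 43.9
t: 21.65
position: [0.5254, 0.2221, 0.1476]
eef_rot: [3.139, -0.004, -0.005]
contact_force: [1.1, -0.4, -0.9]
width: 0.0614
grip_force: 44.2
row [ 0.0016 -0.0043  0.0961] [ 0.002  0.003 -0.003] pos [0.5254 0.2221 0.1476] w 0.0614 t 21.65 F [ 1.1 -0.4 -0.9]
```

```bash
python3 -m handwheel '.001 -.003 .02 0 0 0;.001 -.003 .045 0 0 0;.001 -.003 .06 0 0 0;.001 -.003 .06 0 0 0;.001 -.003 .06 0 0 0;.001 -.003 .06 0 0 0';python3 go.py .5267 .2262 .0515 0
```

```text
t: 22.15
position: [0.5286, 0.2279, 0.091]
eef_rot: [-3.141, 0.001, -0.004]
contact_force: [0.2, 0.1, -1.8]
width: 0.061
grip_force: 44.2
row [-0.002   0.0017  0.0394] [-0.001 -0.003 -0.001] pos [0.5286 0.2279 0.091 ] w 0.061 t 22.15 F [ 0.2  0.1 -1.8]
```

```bash
python3 -m handwheel '-.001 .001 .01 0 0 0;-.001 .001 .02 0 0 0;-.001 .001 .027 0 0 0;-.001 .001 .032 0 0 0;-.001 .001 .035 0 0 0;-.001 .001 .035 0 0 0;-.001 .001 .035 0 0 0';python3 go.py .5267 .2262 .0515 0
```

```text
t: 22.73
position: [0.5261, 0.2268, 0.0539]
eef_rot: [3.142, 0.0, -0.001]
contact_force: [-0.5, -0.2, -2.0]
width: 0.0611
grip_force: 44.2
row [0.0006 0.0006 0.0024] [0. 0. 0.] pos [0.5261 0.2268 0.0539] w 0.0611 t 22.7333 F [-0.5 -0.2 -2. ]
```

```bash
python3 -m handwheel '0 0 .001 0 0 0;0 0 .002 0 0 0;0 0 .003 0 0 0;0 0 .003 0 0 0'
```

```text
t: 23.07
position: [0.5265, 0.2268, 0.0515]
eef_rot: [-3.141, 0.0, -0.001]
contact_force: [0.8, -0.1, 0.1]
width: 0.0608
grip_force: 44.2
```

```bash
python3 -m handwheel '0 0 .001 0 0 0;0 0 .001 0 0 0;0 0 .001 0 0 0'; python3 -m handwheel '0 0 0 0 0 0;0 0 0 0 0 0;0 0 0 0 0 0;0 0 0 0 0 0;0 0 0 0 0 0' .076; python3 -m handwheel '0 0 -.01 0 0 0;0 0 -.03 0 0 0;0 0 -.06 0 0 0;0 0 -.1 0 0 0;0 0 -.14 0 0 0;0 0 -.16 0 0 0;0 .03 -.16 0 0 0;0 .06 -.16 0 0 0;0 .1 -.16 0 0 0;0 .14 -.16 0 0 0;0 .18 -.16 0 0 0;0 .22 -.16 0 0 0'; python3 -m handwheel '0 .04 0 0 0 0;0 .08 0 0 0 0;0 .12 0 0 0 0;0 .15 0 0 0 0;0 .15 0 0 0 0;0 .15 0 0 0 0;0 .15 0 0 0 0;0 .15 0 0 0 0'
python3 - <<'E'
from fit import *
c=grab();cv2.imwrite("pics/e.png",np.vstack([cv2.resize(c[1]["img"][160:270,150:310],None,fx=3,fy=3),cv2.resize(c[0]["img"][140:230,300:460],None,fx=3,fy=3)]))
E
for a in "red .549 .116" "yellow .5265 .2265" "blue .515 .338"; do python3 chk.py $a; done
```

```text
t: 23.32
position: [0.5268, 0.2268, 0.0513]
eef_rot: [3.141, -0.0, 0.002]
contact_force: [-2.4, -1.5, 7.6]
width: 0.0608
grip_force: 44.5
t: 23.73
position: [0.5262, 0.2267, 0.05]
eef_rot: [3.142, -0.0, -0.0]
contact_force: [-0.2, -0.6, 0.3]
width: 0.0761
grip_force: 0.0
t: 24.73
position: [0.5259, 0.005, 0.2111]
eef_rot: [3.141, 0.001, 0.002]
contact_force: [1.5, -0.2, -0.3]
width: 0.0761
grip_force: 0.0
t: 25.4
position: [0.5264, -0.1413, 0.2105]
eef_rot: [-3.141, -0.004, -0.001]
contact_force: [-0.1, 0.4, -0.4]
width: 0.0757
grip_force: 0.0
scene [ 0.5507  0.1123 -0.2047] 0.103
top [ 0.548   0.1166 -0.111 ] 0.066
scene [ 0.5285  0.2272 -0.9344] 0.132
top [0.5266 0.2281 0.1412] 0.12
scene [ 0.5181  0.3372 -0.9224] 0.131
top [0.5139 0.3392 0.0031] 0.133
```

View pics/e.png

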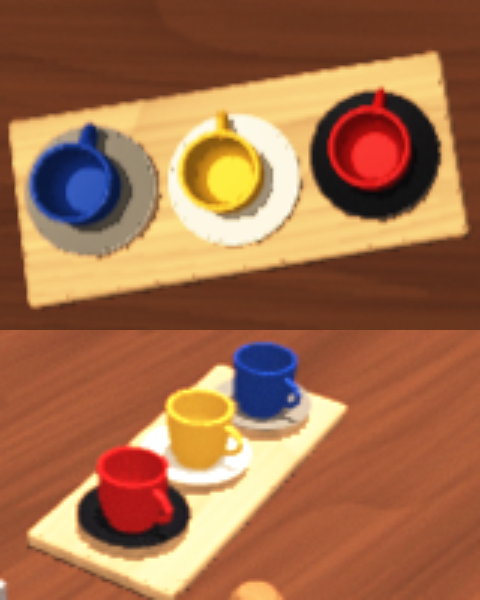

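All three cups stand upright on their saucers, in the order blue, yellow, red from my left. The top-view fits put each within about 2 mm of its saucer's centre, and the rim shifts in the picture are parallax. The arm is clear, so I'm handing in.

```bash
python3 -c "
from station import *
print(job_done())"
```

```text
the job is handed in; nothing more can be done
None
```

I set the three cups upright and centred to within about 2 mm, in reversed order (from the robot's left: blue on grey, yellow on white, red on black), and handed the job in at about 26 s; I did not re-measure the jars and saucers at the end.

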